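# Nest the washed beakers mouth-down

### The arm

A 6-joint arm with a two-finger parallel gripper is mounted at the origin on the work surface. World frame = base frame: x ahead of the robot, y to its left, z up, the work surface at z = 0. Lengths are in mm, angles in rad, forces in N, time in s.
With the tool pointing down it reaches from about 350 to 875 mm from the base axis. Payload 4.2 kg.
Tool frame: the origin (TCP) lies on the mounting face of the last link; the fingertips stand 173 mm ahead of it and the grasp point (between the pads) lies grip_point_offset ahead of it (grip_point_offset is the distance from the TCP to the grasp point, in mm); z points along the fingers, y is the line along which they close (so a half turn about z gives the same grasp; the last joint's range is limited). The gripper opens to 85 mm and grips with 20 to 120 N. Pads are 22 mm wide; open, the fingers measure 114 mm over their backs; the gripper's body (76 mm by 85 mm) begins 54 mm behind the grasp point. The pads swing forward as they close: fully open they stand 13 mm farther back than shut.
Start: joints at [-0.893, 0.385, 0.008, 0, -1.194, -0.259], TCP at [254.178, -570.958, 404.712] pointing down, gripper open.
Joint ranges: [-3.14, 3.14], [-1.21, 2.06], [-1.07, 1.41], [-3.16, 2.05], [-2.99, -0.16], [-3.1, 3.1]. Speed limits (rad/s): [2.79, 2.79, 3.14, 3.14, 3.14, 3.14].

### API

Orientations are given as a unit quaternion [x, y, z, w].
In Python, from bench import read_state, get_image, job_done, recognise, place_of, grip_point_offset gives the robot as it stands. The module is installed in compiled form; this text tells all that it offers.
- The arm moves only by the tool carry_out, never from a script. Its arguments are lists of equal length, an entry for each row: "slide": the shift along the tool's x, y, z in m, a list of three; "roll": the turn about the tool's z in degrees; "claw": the finger opening in m, from 0 to 0.0854. A call has 1 to 8 rows; each row is the pose to reach, as a shift and turn from the pose commanded when the call began, along the tool's axes at that moment; what a row does not reach only later rows make up. A row lasts 1/8 s, in which the tool goes at most 62.5 mm and 10.7 degrees, less where a joint would pass 70% of its speed; a pose out of reach is approached as far as the arm can. A call with a gripper value outside its range is refused whole. The fingers move at their own pace and stop on an object; the grip force is fixed at half the most. Time passes only in rows, so rows that repeat a pose let the fingers close. It gives the time, the measured TCP pose, the force, the opening and the grip force at its end, in the units of the state.
- read_state(): the state, without advancing time (a new reading comes with each control period).
- get_image(name): name is "side" or "top" or "wrist"; returns a dict with "img" (400x640x3 uint8, red, green, blue), "z_map" (400x640 float32, mm along the optical axis (not along the pixel's ray), 0 where there is no reading), "mtx" (3x3 intrinsics, pixels), "world_from_camera" (4x4, takes a point from camera to world coordinates); the wrist camera has in their place "T_tool_cam" (4x4, takes a point from camera to tool coordinates, whose origin is the TCP and whose axes are the flange's). Camera axes: x right, y up, looking along -z (the intrinsics and any distortion apply to the point x, -y, -z); pixel columns grow to the right and rows downward; lengths in mm; the calibration is good to about 2 mm. A picture is of the moment at which its call begins: read the wrist's pose just before it.
- job_done(): hands the job in; it is judged then, once.
Trained networks look in a picture, given as the dict that the camera call returned (one of the last four; its "shot" number tells which), for a name from the list of things; names that differ only in an ending like _2 or _b are one class to them, and where a whole thing is asked for, a point or a joint stands for the part that bears it (a point fixed in the world has none). Each returns a list of dicts, best first, with "conf" (0 to 1); they miss things now and then, are a little off and sometimes report something else, mostly with a low value. They report only what shows in the picture. A call takes as long as a camera call. They do not tell look-alikes from the thing itself.
- recognise(picture, thing): "at" ([column, row] in pixels, amid what is visible of it).
- place_of(picture, thing): "at" ([column, row] in pixels: a listed point, or the origin of a listed thing).
The state is a dict: "clock": time; "joints": joint angles; "joint_vel": joint speeds; "joint_efforts": joint torques, N m; "position": TCP position; "ee_rot": TCP orientation; "contact_force": force on the tool from outside, world axes, zero at the start; "wrist_torque": the same for the moment, N m; "gripper_width": finger opening in mm; "grasp_force": force on a finger pad.
Only numpy, scipy, OpenCV 4.12 (cv2) and the standard library are available. Lean on these libraries where they do the work, as an engineer would, in place of code of your own. Each camera call takes 0.05 s, during which the arm holds its last target. There are 200 camera calls.

### The job

Put the three washed steel beakers away nested in size order, mouths down against the dust, on the white tray where the small one already stands: pick up the middle beaker, which has tipped onto its side, turn it mouth-down and lower it over the small one, then lower the large beaker over both. Set each one down rather than letting it drop, so that all three stand upright and fully home on the floor of the tray, and leave the tin, the charger and the pliers where they are.

Things in the scene. Friction and masses are not known exactly. Their poses are not given: they have to be found in the camera images.
- small_mid (a point): Small steel beaker, a tapered cup standing mouth-down inside the tray: 76 mm high, outside diameter 39 mm at the closed base (now on top) and 55 mm at the rim, wall 2.5 mm, about 65 g, loose. The point is on its axis half-way up (38 mm from rim and base); its z axis runs along the beaker's axis from the open mouth towards the closed base, so z is up when it stands mouth-down.
- middle_mid (a point): Middle steel beaker of the same shape, loose, lying on its side on the bench mat, closed base roughly to the robot's left (at most 28 degrees towards it, 48 away): 94 mm long, outside diameter 51 mm at the base, 60 mm half-way, 69 mm at the rim, wall 2.5 mm (mouth 64 mm inside), about 100 g. Point on its axis half-way along (47 mm from either end); z from mouth to base: nearly level now.
- large_mid (a point): Large steel beaker of the same shape, standing mouth-down on the bench mat: 112 mm high, outside diameter 63 mm at the base (now on top), 67 mm 20 mm below it, 83 mm at the rim, wall 2.5 mm (mouth 78 mm wide inside), about 150 g, loose. The point is on its axis half-way up (56 mm from rim and base); z axis from mouth towards closed base. Either beaker may be on the left or the right of the tray.
- tray_in (a point): Centre of the inner floor of the white storage tray, which is fixed: 160 x 160 mm outside, 14 mm high, walls 4 mm; z up. Its floor is 4 mm thick, so 4 mm above the mat.
- mat: Grey-green bench mat, fixed, 460 x 1360 mm, 3 mm thick, its top 3 mm above the wooden bench; origin at the centre of its underside.
- middle: The middle beaker again; origin at the centre of its rim plane, z towards its base.
- large: The large beaker again; origin at the centre of its rim plane, z towards its base.
- tin: Bystander: round aluminium tin with a lid, diameter 80 mm, 26 mm high, loose; origin at the centre of its underside.
- charger: Bystander: white hearing-aid charger 75 x 100 mm, 46 mm high with the two aids on it, loose; origin at the centre of its underside.
- pliers: Bystander: small pliers with red handles lying on the mat, 140 mm long along their x, 52 mm wide, 14 mm high; origin under the joint of the handles.
Not all that is in view belongs to the job. Of the things like the part that bears tray_in, leave any that is purple; of the rest the smaller one is meant.

How it is judged:
By the outcome, as a careful person would: the job done as asked, in the order asked, and still so for the second after the job is handed in, with the robot touching nothing.
It also fails if it takes over 54 s, if anything falls off the work surface, if the arm or the gripper's body presses on something with over 40 N, if the wrist force passes 120 N, or if a joint passes its speed limit or range.

## Working session

There is one attempt and no reset: what is moved stays moved. The work goes in short steps, Python scripts to look and compute and a tool call to move; the robot and the scene stay as the last step left them, time stands still between calls to the robot, and variables do not carry over. Pictures are saved under pics/ and viewed, at most 10 in all, crops included, and the job is handed in when it is done.

Besides the shell and the picture viewer there is one more tool, called after "Call:" in YAML: its name, and indented under it one key for each argument. carry_out: Moves the arm, as the interface text tells. Its arguments: {"type":"object","properties":{"slide":{"type":"array"},"roll":{"type":"array"},"claw":{"type":"array"}},"required":["slide","roll","claw"]}

```bash
mkdir -p pics
cat > h.py <<'E'
import numpy as np, cv2
from bench import *
from scipy.spatial.transform import Rotation as R
def cam2w(p,s=None):
    if 'world_from_camera' in p: return np.array(p['world_from_camera'])
    T=np.eye(4);T[:3,:3]=R.from_quat(s['ee_rot']).as_matrix();T[:3,3]=s['position']
    return T@np.array(p['T_tool_cam'])
def cloud(p,s=None):
    z=p['z_map'];K=np.array(p['mtx']);v,u=np.mgrid[:z.shape[0],:z.shape[1]]
    c=np.stack([(u-K[0,2])/K[0,0]*z,-(v-K[1,2])/K[1,1]*z,-z],-1)
    T=cam2w(p,s);w=c@T[:3,:3].T+T[:3,3];w[z<=0]=np.nan
    return w
def save(n,img,sc=1): cv2.imwrite('pics/'+n+'.png',cv2.resize(img[...,::-1],None,fx=sc,fy=sc))
E
python3 - <<'E'
from h import *
print(grip_point_offset, read_state())
for n in ('top','side'):
    p=get_image(n);save(n+'0',p['img'],1.25);w=cloud(p);np.save(n+'0.npy',w)
    print(n,p['mtx'],p['world_from_camera'],[k for k in p])
    for t in ('small_mid','middle_mid','large_mid','tray_in','tin','charger','pliers'):
        for d in place_of(p,t)[:3]:
            c,r=map(int,d['at']);print(t,d['at'],round(d['conf'],2),w[r,c].round())
E
```

```text
154.70000000000002 {'clock': 0.0, 'joints': array([-8.93426774e-01,  3.85561003e-01,  6.64409271e-03, -5.06798538e-04,
       -1.19400289e+00, -2.58593049e-01]), 'joint_vel': array([ 1.13668896e-03,  9.83537234e-05,  1.19283041e-04,  1.41394951e-03,
       -3.58429734e-04,  1.19275357e-03]), 'joint_efforts': array([ 5.65690989e-04, -3.92293668e+01,  1.88404566e+01,  4.18617100e+00,
       -4.57910879e-03,  1.01839723e-05]), 'position': array([ 254.10068   , -570.79431391,  403.62448164]), 'ee_rot': array([-2.07769985e-01,  9.78177106e-01,  1.05382240e-03, -2.68734179e-04]), 'contact_force': array([-0.9620149 , -0.25190625, -0.3995114 ]), 'wrist_torque': array([-0.02385557, -0.00443785,  0.01353601]), 'grasp_force': 0.0, 'gripper_width': 85.50662280159044}
top [[411.17769153   0.         327.32499103]
 [  0.         411.17769153 192.68159306]
 [  0.           0.           1.        ]] [[ 1.38283849e-02  9.98370623e-01 -5.53613084e-02  3.98843998e+02]
 [-9.99594913e-01  1.51802993e-02  2.40742435e-02 -5.00436092e+01]
 [ 2.48754187e-02  5.50059743e-02  9.98176115e-01  1.31385390e+03]
 [
[... 700 characters left out ...]
190.79479864]
 [  0.           0.           1.        ]] [[-6.92564096e-01  4.78525009e-01 -5.39785874e-01 -1.38274209e+02]
 [-7.21038913e-01 -4.81419645e-01  4.98335240e-01  4.96862373e+02]
 [-2.13976487e-02  7.34335714e-01  6.78449113e-01  8.36176368e+02]
 [ 0.00000000e+00  0.00000000e+00  0.00000000e+00  1.00000000e+00]] ['img', 'z_map', 'mtx', 'world_from_camera', 'shot']
small_mid [290.9, 195.1] 0.97 [511. -17.  62.]
middle_mid [316.2, 151.0] 0.85 [ 604. -195.   49.]
large_mid [200.8, 239.2] 0.74 [517. 233.  95.]
tray_in [356.5, 120.9] 0.85 [ 668. -432.    7.]
tray_in [284.0, 202.6] 0.59 [522.  -5.  39.]
tin [288.2, 257.6] 0.7 [390.  98.  28.]
pliers [289.5, 257.2] 0.65 [389.  97.  29.]
```

View pics/top0.png

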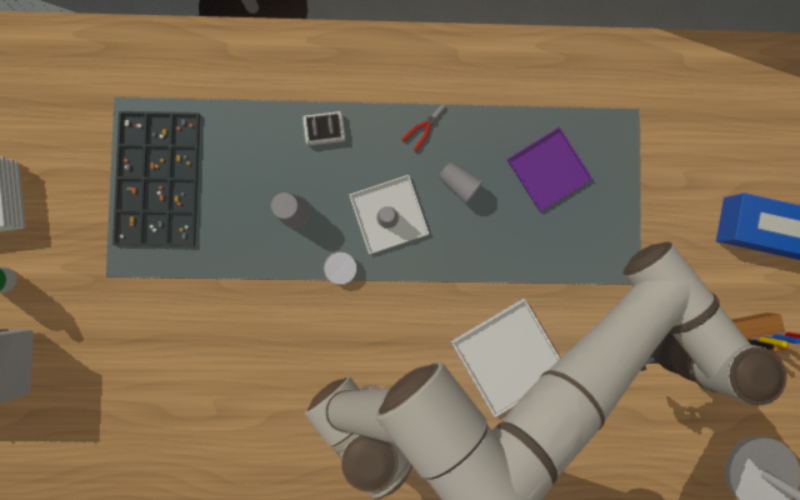

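View pics/side0.png

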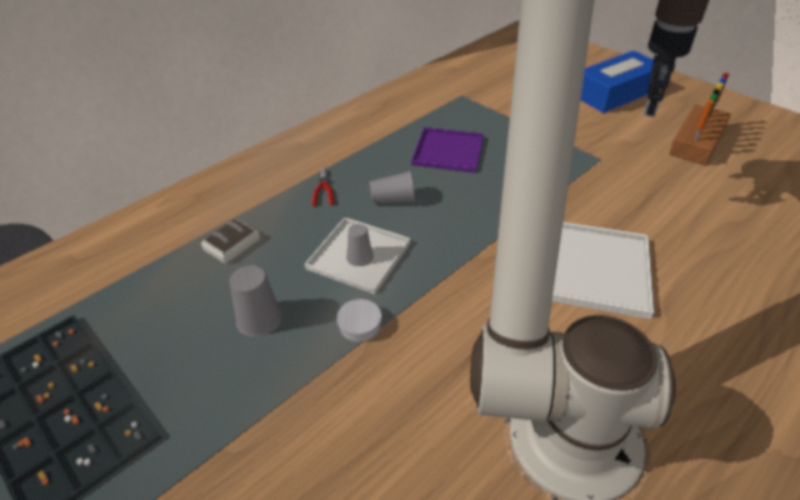

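Both pictures show the same layout. The full-resolution pixels below are for the top view.

- **Tray candidates:** white tray with the small beaker (311,170), purple tray (440,136), and a larger white tray off the mat (404,288). I choose the one at (311,170): it isn't purple, and it is the smaller white tray.
- **Middle beaker:** lying at (367,147), with its base up and to the left.
- **Large beaker:** standing at (230,166).
- **Look-alike:** the tin at (273,214) is a flat disc.

Run:
```python
from h import *
for n in ('top','side'):
    w=np.load(n+'0.npy').reshape(-1,3);w=w[~np.isnan(w[:,0])]
    def box(x0,x1,y0,y1,z0,z1):
        m=(w[:,0]>x0)&(w[:,0]<x1)&(w[:,1]>y0)&(w[:,1]<y1)&(w[:,2]>z0)&(w[:,2]<z1);return w[m]
    print(n,'mat z',np.median(box(450,700,100,130,-30,30)[:,2]))
    m=box(520,700,-270,-130,22,100)
    c,s,a=cv2.minAreaRect(m[:,:2].astype(np.float32));print('mid',len(m),c,s,a,m.min(0).round(),m.max(0).round())
    u,sv,vt=np.linalg.svd(m[:,:2]-m[:,:2].mean(0),full_matrices=False);print(m.mean(0),vt[0])
    for lab,b in (('large top',(470,620,140,260,100,135)),('small top',(470,620,-90,40,70,100)),('trayfloor/wall',(400,640,-160,100,11,28))):
        q=box(*b);print(lab,len(q),q.mean(0).round(1),q.min(0).round(),q.max(0).round(),cv2.minAreaRect(q[:,:2].astype(np.float32)))
p=get_image('top');save('crop',p['img'][110:230,200:420],3.5)
```

```text
top mat z 3.706329641109278
mid 571 (623.9059448242188, -203.116455078125) (95.10102844238281, 66.76339721679688) 51.606224060058594 [ 568. -261.   26.] [ 667. -153.   75.]
[ 619.49352945 -202.65447058   56.68039052] [-0.64749419 -0.76207038]
large top 396 [543.6 212.1 114.3] [513. 182. 100.] [575. 244. 122.] ((543.669921875, 212.97503662109375), (61.684547424316406, 62.14176559448242), 1.213943600654602)
small top 145 [530.2 -25.4  82.2] [511. -45.  70.] [550.  -5.  88.] ((530.4679565429688, -25.359880447387695), (37.97508239746094, 38.204833984375), 44.887081146240234)
trayfloor/wall 550 [527.9 -18.7  16.1] [ 401. -144.   11.] [639. 100.  28.] ((520.7178344726562, -14.270233154296875), (222.6705780029297, 252.03720092773438), 6.206689357757568)
side mat z 3.440030157047431
mid 671 (618.2652587890625, -196.7044677734375) (94.8968505859375, 56.46193313598633) 54.16847229003906 [ 570. -249.   22.] [ 664. -151.   73.]
[ 610.5516131  -194.35363302   50.11044779] [-0.69649538 -0.71756127]
large top 618 [539.4 217.6 113. ] [512. 184. 100.] [578. 247. 118.] ((543.34228515625, 215.6875457763672), (63.648193359375, 62.85116958618164), 55.418182373046875)
small top 191 [528.4 -21.   80.2] [511. -44.  70.] [551.  -3.  87.] ((531.371826171875, -23.157711029052734), (39.78913116455078, 39.48024368286133), 47.78582000732422)
trayfloor/wall 693 [527.5 -15.5  16.9] [ 400. -159.   11.] [639.  96.  28.] ((530.9552612304688, -28.723648071289062), (178.9756317138672, 313.4559020996094), 19.380786895751953)
```

View pics/crop.png

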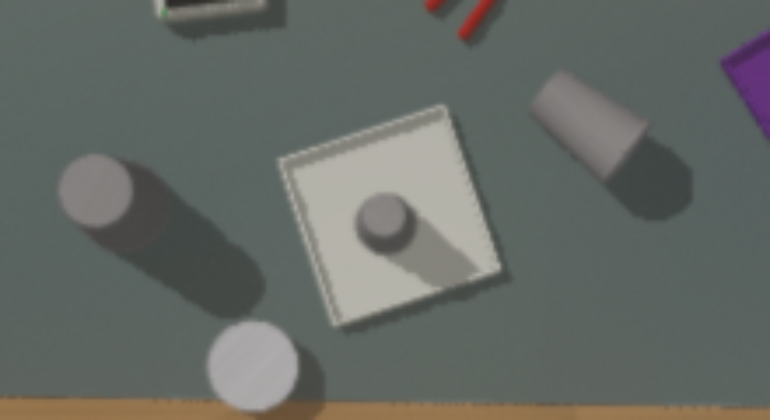

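The crop shows the white tray with the small beaker at crop (385,222). The middle beaker lies with its base at crop (555,90) and its mouth at (625,155). The large beaker is at (97,190) and the tin at (253,365). The choice is confirmed.

```bash
cat >> h.py <<'E'
def go(xyz,yaw=None,s=None):
    "world TCP target, tool-y angle deg -> slide (m), roll deg"
    s=s or read_state();M=R.from_quat(s['ee_rot']).as_matrix()
    d=M.T@(np.array(xyz)-s['position'])/1000
    r=None
    if yaw is not None:
        c=np.degrees(np.arctan2(M[1,1],M[0,1]));r=-((yaw-c+90)%180-90)
    return d.round(4),r
E
python3 - <<'E'
from h import *
s=read_state();print(s['position'],s['joints'][5],go((610,-230,390),140,s))
E
```

```text
[ 254.18061265 -570.95135016  404.7483033 ] -0.25859587553728314 (array([-0.4637,  0.1668,  0.0148]), np.float64(-26.004420620005405))
```

Call:
carry_out:
  slide:
    - [-0.058,0.021,0.002]
    - [-0.116,0.042,0.004]
    - [-0.174,0.063,0.006]
    - [-0.232,0.083,0.007]
    - [-0.29,0.104,0.009]
    - [-0.348,0.125,0.011]
    - [-0.406,0.146,0.013]
    - [-0.464,0.167,0.015]
  roll: [-4,-8,-12,-16,-20,-24,-26,-26]
  claw: [0.085,0.085,0.085,0.085,0.085,0.085,0.085,0.085]

```text
clock: 1.85
position: [611.4, -228.1, 389.9]
ee_rot: [-0.423, 0.906, -0.0, 0.0]
contact_force: [0.5, -1.5, -0.2]
gripper_width: 85.3
grasp_force: 0.0
```

Run:
```python
from h import *
import time
s=read_state();p=get_image('wrist');s2=read_state()
print(s['position'],s2['position'],s['joints'])
w=cloud(p,s2);save('w1',p['img']);q=w.reshape(-1,3);q=q[~np.isnan(q[:,0])]
m=q[(q[:,2]>20)&(q[:,2]<90)&(abs(q[:,0]-620)<80)&(abs(q[:,1]+200)<75)]
print(len(m),m.min(0),m.max(0),cv2.minAreaRect(m[:,:2].astype(np.float32)))
print('mat',np.median(q[(q[:,2]<10)][:,2]))
print(place_of(p,'middle_mid')[:1],place_of(p,'middle')[:1],np.array(p['T_tool_cam']).round(2))
```

```text
[ 611.40094939 -228.06451318  389.94704471] [ 615.93028524 -223.47848974  388.75816028] [-1.09595444e-01  4.41140553e-01  5.92291828e-02  2.04000790e-04
 -1.18841418e+00 -5.88256267e-01]
3909 [ 573.92268689 -258.24599098   20.0718084 ] [ 676.42431779 -149.37480532   71.19040391] ((630.1527099609375, -199.67384338378906), (96.7488784790039, 69.39398193359375), 52.35604476928711)
mat 1.0725702283520206
[{'at': [325.6, 202.2], 'conf': 0.73}] [{'at': [327.3, 162.6], 'conf': 0.9}] [[ 0.    0.96  0.29 74.22]
 [ 1.   -0.    0.   -0.81]
 [ 0.    0.29 -0.96 31.16]
 [ 0.    0.    0.    1.  ]]
```

View pics/w1.png

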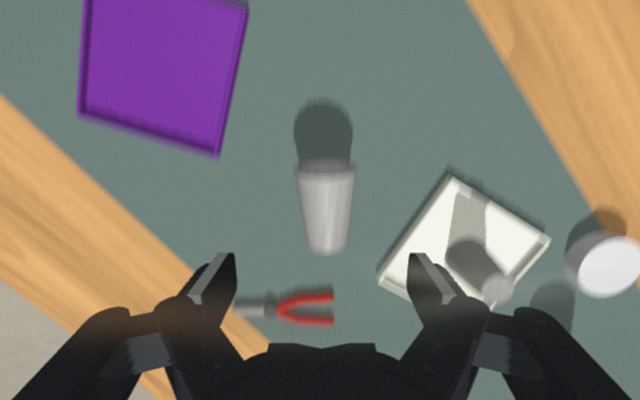

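The picture shows the beaker centred, mouth up at (326,168) and base at (326,250). The tray with the small beaker is to the right at (465,240) and the pliers are at (285,308). The arm was still settling, so I'll measure again at rest.

```bash
cat >> h.py <<'E'
def wl():
    get_image('wrist');s=read_state();p=get_image('wrist');w=cloud(p,s);q=w.reshape(-1,3);return s,p,w,q[~np.isnan(q[:,0])]
E
python3 - <<'E'
from h import *
for i in range(3):
    s,p,w,q=wl()
    m=q[(q[:,2]>20)&(q[:,2]<90)&(abs(q[:,0]-620)<80)&(abs(q[:,1]+200)<75)]
    (c,sz,a)=cv2.minAreaRect(m[:,:2].astype(np.float32))
    print(s['position'].round(1),np.median(q[q[:,2]<10][:,2]),c,sz,a, m[:,2].max())
d=np.array([np.cos(np.radians(a)),np.sin(np.radians(a))]);t=(m[:,:2]-c)@d
for k in (-40,-20,0,20,30,40):
    g=m[abs(t-k)<2];o=(g[:,:2]-c)@np.array([-d[1],d[0]]);print(k,g[:,2].max().round(1),o.min().round(1),o.max().round(1))
P=np.r_[np.array(c)+29*d,0];print(P,go((P[0],P[1],250),a+90))
E
```

```text
[ 610.9 -228.5  389.1] 2.3254642055624117 (625.1211547851562, -204.36575317382812) (97.8968505859375, 69.68463134765625) 51.73194885253906 73.25033092718161
[ 609.7 -230.1  389.7] 2.31839075414743 (625.1806640625, -204.48428344726562) (97.30927276611328, 69.51671600341797) 51.85721969604492 73.20239281544076
[ 609.3 -230.7  390.1] 2.3122081892361734 (624.7078247070312, -204.18804931640625) (97.26669311523438, 69.49494934082031) 52.128150939941406 73.15018743713978
-40 72.4 -32.6 33.3
-20 67.1 -30.7 31.2
0 63.8 -30.0 29.0
20 59.5 -27.7 26.5
30 58.1 -25.6 25.3
40 56.0 -25.1 24.0
[ 642.51085012 -181.29586099    0.        ] (array([-0.0592,  0.0065,  0.1401]), np.float64(-2.2314340829130686))
```

Call:
carry_out:
  slide:
    - [-0.03,0.003,0.04]
    - [-0.059,0.006,0.08]
    - [-0.059,0.0065,0.14]
    - [-0.059,0.0065,0.18]
    - [-0.059,0.0065,0.2]
    - [-0.059,0.0065,0.208]
    - [-0.059,0.0065,0.208]
    - [-0.059,0.0065,0.208]
  roll: [-2.2,-2.2,-2.2,-2.2,-2.2,-2.2,-2.2,-2.2]
  claw: [0.085,0.085,0.085,0.085,0.085,0.085,0.085,0.085]

```text
clock: 3.3
position: [643.5, -180.7, 183.3]
ee_rot: [-0.44, 0.898, -0.001, 0.001]
contact_force: [-0.3, 0.1, -0.7]
gripper_width: 85.2
grasp_force: 0.0
```

Call:
carry_out:
  slide:
    - [0,0,0]
    - [0,0,0]
    - [0,0,0]
    - [0,0,0]
    - [0,0,0]
    - [0,0,0]
  roll: [0,0,0,0,0,0]
  claw: [0.04,0.04,0.04,0.04,0.04,0.04]

```text
clock: 4.05
position: [643.6, -180.4, 183.0]
ee_rot: [-0.44, 0.898, -0.001, 0.001]
contact_force: [-0.3, 1.0, 6.1]
gripper_width: 53.1
grasp_force: 62.3
```

Call:
carry_out:
  slide:
    - [0,0,-0.01]
    - [0,0,-0.025]
    - [0,0,-0.04]
    - [0,0,-0.06]
    - [0,0,-0.08]
    - [0,0,-0.1]
    - [0,0,-0.1]
    - [0,0,-0.1]
  roll: [0,0,0,0,0,0,0,0]
  claw: [0.04,0.04,0.04,0.04,0.04,0.04,0.04,0.04]

```text
clock: 5.05
position: [642.7, -180.2, 281.2]
ee_rot: [-0.44, 0.898, 0.0, -0.0]
contact_force: [0.3, 0.5, -1.7]
gripper_width: 53.5
grasp_force: 62.7
```

Run:
```python
from h import *
p=get_image('side');save('s2',p['img'][60:260,180:460],2.5);s,q,w,_=wl();save('w2',q['img']);np.save('w2.npy',w);print(s['position'],s['gripper_width'],s['contact_force'])
```

```text
[ 642.72073006 -180.26116401  280.53203792] 53.4585568071431 [-0.01280735  0.93933554 -1.50670144]
```

View pics/s2.png

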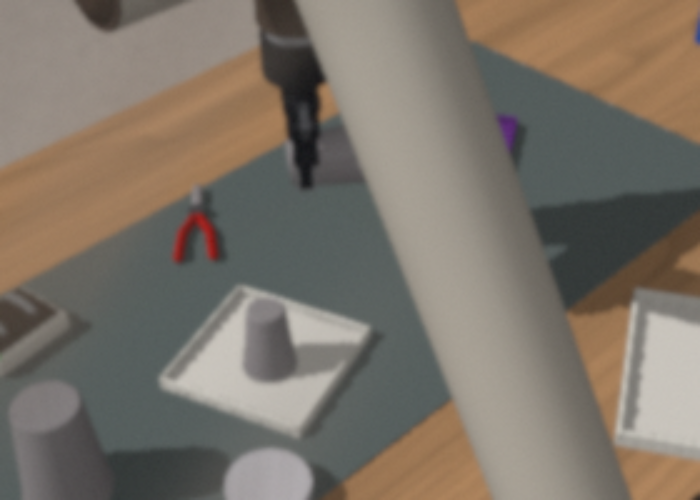

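The beaker is held level at (320,150) in the crop and doesn't swing with the full grip. I'll set it back down, regrip nearer the base, and find out how the grip force follows the claw command.

Call:
carry_out:
  slide:
    - [0,0,0.03]
    - [0,0,0.06]
    - [0,0,0.085]
    - [0,0,0.096]
    - [0,0,0.099]
    - [0,0,0.1]
    - [0,0,0.1]
  roll: [0,0,0,0,0,0,0]
  claw: [0.04,0.04,0.04,0.04,0.04,0.04,0.052]

```text
clock: 6.08
position: [643.1, -180.5, 183.0]
ee_rot: [-0.44, 0.898, -0.0, 0.0]
contact_force: [-2.7, 0.8, 3.9]
gripper_width: 53.6
grasp_force: 63.4
```

Call:
carry_out:
  slide:
    - [0,0,0]
    - [0,0,0]
    - [-0.01,0,0]
    - [-0.01,0,0]
    - [-0.01,0,0]
  roll: [0,0,0,0,0]
  claw: [0.065,0.065,0.065,0.053,0.053]

```text
clock: 6.7
position: [649.7, -172.1, 181.8]
ee_rot: [-0.44, 0.898, -0.0, 0.0]
contact_force: [-0.3, 0.8, 0.4]
gripper_width: 53.1
grasp_force: 2.3
```

Call:
carry_out:
  slide:
    - [0,0,0]
    - [0,0,0]
  roll: [0,0]
  claw: [0.052,0.052]

```text
clock: 6.95
position: [649.4, -172.4, 181.9]
ee_rot: [-0.44, 0.898, -0.0, 0.0]
contact_force: [1.1, 0.4, 0.9]
gripper_width: 52.3
grasp_force: 17.7
```

Call:
carry_out:
  slide:
    - [0,0,0]
    - [0,0,0]
  roll: [0,0]
  claw: [0.051,0.051]

```text
clock: 7.2
position: [649.4, -172.4, 182.0]
ee_rot: [-0.44, 0.898, -0.0, 0.0]
contact_force: [1.9, 1.6, 2.3]
gripper_width: 51.7
grasp_force: 38.9
```

The force does follow the claw command, so a light grip is possible. I'll lift a little with one.

Call:
carry_out:
  slide:
    - [0,0,0]
    - [0,0,-0.005]
    - [0,0,-0.01]
    - [0,0,-0.015]
    - [0,0,-0.02]
    - [0,0,-0.025]
    - [0,0,-0.025]
  roll: [0,0,0,0,0,0,0]
  claw: [0.0526,0.0526,0.0526,0.0526,0.0526,0.0526,0.0526]

```text
clock: 8.07
position: [649.4, -172.4, 207.4]
ee_rot: [-0.44, 0.898, -0.0, 0.001]
contact_force: [0.7, -1.0, -2.3]
gripper_width: 52.4
grasp_force: 9.3
```

```bash
cat >> h.py <<'E'
def prof():
    "profile of the beaker along tool x (t>0 mouthwards), top height, in the tool plane"
    s,p,w,q=wl();M=R.from_quat(s['ee_rot']).as_matrix();l=(q-s['position'])@M
    print('P z',(s['position'][2]-154.7).round(1),'w',s['gripper_width'].round(2),'F',round(float(s['grasp_force']),1),s['contact_force'].round(1))
    g=l[(abs(l[:,1])<3)&(l[:,0]>-45)&(l[:,0]<140)];z=s['position'][2]-g[:,2]
    for k in range(-30,130,8):
        c=z[abs(g[:,0]-k)<4]
        if len(c): print(k,c.max().round(),c.min().round(),end=' | ')
    return s,p,w
E
python3 - <<'E'
from h import *
prof()
E
```

```text
Traceback (most recent call last):
  File "h.py", line 27, in prof
    print('P z',(s['position'][2]-154.7).round(1),'w',s['gripper_width'].round(2),'F',round(float(s['grasp_force']),1),s['contact_force'].round(1))
                                                      ^^^^^^^^^^^^^^^^^^^^^^^^
AttributeError: 'float' object has no attribute 'round'
```

```bash
sed -i "s/s\['gripper_width'\].round(2)/round(s['gripper_width'],2)/" h.py
python3 - <<'E'
from h import *
s,p,w=prof();save('w3',p['img'][:300],1.25)
E
```

```text
P z 51.8 w 52.31 F 9.3 [-0.6  0.4 -1.5]
-6 80.0 77.0 | 2 81.0 78.0 | 10 125.0 79.0 | 18 84.0 81.0 | 26 86.0 82.0 | 34 87.0 83.0 | 42 88.0 85.0 | 50 91.0 86.0 | 58 92.0 88.0 | 66 93.0 88.0 | 74 95.0 90.0 | 82 98.0 92.0 | 98 4.0 1.0 | 106 4.0 1.0 | 114 5.0 1.0 | 122 5.0 1.0 |
```

View pics/w3.png

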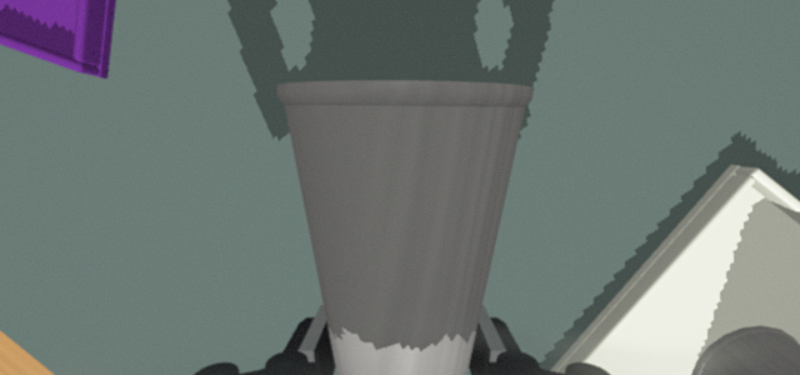

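The beaker is gripped at its base end and held level with its mouth away from the gripper (rim at (405,85)), even at 9 N. I'll lower it close to the mat and loosen further in small steps.

Call:
carry_out:
  slide:
    - [0,0,0.008]
    - [0,0,0.016]
    - [0,0,0.016]
    - [0,0,0.016]
    - [0,0,0.016]
    - [0,0,0.016]
    - [0,0,0.016]
  roll: [0,0,0,0,0,0,0]
  claw: [0.0526,0.0526,0.0527,0.0528,0.0528,0.0529,0.0529]

```text
clock: 9.15
position: [649.3, -172.4, 190.9]
ee_rot: [-0.44, 0.898, -0.0, 0.0]
contact_force: [1.5, -0.4, -1.3]
gripper_width: 53.1
grasp_force: 3.7
```

```bash
python3 -c "
from h import *
prof()"
```

```text
P z 36.2 w 52.96 F 3.7 [-0.3  0.6 -1.2]
-6 64.0 61.0 | 2 66.0 62.0 | 10 109.0 63.0 | 18 68.0 65.0 | 26 69.0 65.0 | 34 71.0 66.0 | 42 72.0 69.0 | 50 73.0 69.0 | 58 75.0 71.0 | 66 76.0 72.0 | 74 77.0 73.0 | 82 80.0 74.0 | 90 80.0 76.0 | 98 4.0 1.0 | 106 4.0 1.0 | 114 5.0 1.0 | 122 5.0 1.0 |
```

Call:
carry_out:
  slide:
    - [0,0,0]
    - [0,0,0]
    - [0,0,0]
    - [0,0,0]
  roll: [0,0,0,0]
  claw: [0.053,0.053,0.05305,0.05305]

```text
clock: 9.75
position: [649.3, -172.4, 190.7]
ee_rot: [-0.44, 0.898, -0.0, 0.0]
contact_force: [-0.1, 0.5, -1.2]
gripper_width: 52.8
grasp_force: 1.5
```

```bash
python3 -c "
from h import *
prof()"
```

```text
P z 36.0 w 52.95 F 1.5 [-0.1 -1.  -0.5]
-6 64.0 62.0 | 2 65.0 62.0 | 10 109.0 63.0 | 18 66.0 63.0 | 26 67.0 64.0 | 34 69.0 65.0 | 42 69.0 65.0 | 50 70.0 66.0 | 58 70.0 66.0 | 66 71.0 67.0 | 74 72.0 68.0 | 82 73.0 68.0 | 90 74.0 69.0 | 98 4.0 4.0 | 106 5.0 1.0 | 114 5.0 1.0 | 122 5.0 0.0 |
```

At about 1.5 N it pivots, with the rim down onto the mat. I'll lift on an arc about the rim with that light grip.

Call:
carry_out:
  slide:
    - [0.001,0,-0.002]
    - [0.002,0,-0.004]
    - [0.003,0,-0.007]
    - [0.0045,0,-0.01]
    - [0.006,0,-0.0125]
    - [0.008,0,-0.015]
    - [0.0095,0,-0.0175]
    - [0.011,0,-0.02]
  roll: [0,0,0,0,0,0,0,0]
  claw: [0.053,0.053,0.053,0.053,0.053,0.053,0.053,0.053]

```text
clock: 10.85
position: [642.4, -181.2, 210.9]
ee_rot: [-0.44, 0.898, -0.0, -0.0]
contact_force: [-0.3, 0.1, -1.0]
gripper_width: 53.3
grasp_force: 1.1
```

```bash
python3 -c "
from h import *
prof()"
```

```text
P z 56.5 w 52.77 F 1.0 [ 0.5 -0.2 -1.3]
2 86.0 84.0 | 10 129.0 83.0 | 18 86.0 82.0 | 26 84.0 80.0 | 34 83.0 78.0 | 42 81.0 77.0 | 50 80.0 75.0 | 58 78.0 74.0 | 66 76.0 72.0 | 74 74.0 70.0 | 82 73.0 68.0 | 90 71.0 67.0 | 98 71.0 66.0 | 114 5.0 1.0 | 122 5.0 1.0 |
```

It works: the base is rising and the rim stays down.

Call:
carry_out:
  slide:
    - [0.0,0,-0.003]
    - [0.001,0,-0.007]
    - [0.002,0,-0.011]
    - [0.003,0,-0.015]
    - [0.004,0,-0.018]
    - [0.005,0,-0.021]
    - [0.006,0,-0.025]
    - [0.007,0,-0.028]
  roll: [0,0,0,0,0,0,0,0]
  claw: [0.053,0.053,0.053,0.053,0.053,0.053,0.053,0.053]

```text
clock: 11.95
position: [638.2, -186.7, 239.0]
ee_rot: [-0.44, 0.898, -0.0, 0.0]
contact_force: [-0.1, -0.1, -0.2]
gripper_width: 52.6
grasp_force: 1.1
```

```bash
python3 -c "
from h import *
prof()"
```

```text
P z 84.7 w 52.81 F 1.1 [-0.6 -0.6 -0.8]
-14 80.0 78.0 | -6 88.0 81.0 | 2 95.0 88.0 | 10 158.0 95.0 | 18 110.0 103.0 | 26 111.0 104.0 | 34 107.0 97.0 | 42 100.0 90.0 | 50 92.0 83.0 | 58 85.0 76.0 | 66 79.0 69.0 | 74 71.0 62.0 | 82 64.0 55.0 | 90 57.0 49.0 | 98 50.0 1.0 | 106 5.0 1.0 | 114 4.0 1.0 | 122 5.0 1.0 |
```

Call:
carry_out:
  slide:
    - [0.004,0,-0.003]
    - [0.008,0,-0.005]
    - [0.012,0,-0.007]
    - [0.017,0,-0.008]
    - [0.022,0,-0.009]
    - [0.027,0,-0.01]
    - [0.032,0,-0.01]
    - [0.037,0,-0.01]
  roll: [0,0,0,0,0,0,0,0]
  claw: [0.053,0.053,0.053,0.053,0.053,0.053,0.053,0.053]

```text
clock: 13.05
position: [615.3, -216.2, 248.8]
ee_rot: [-0.44, 0.898, -0.0, 0.0]
contact_force: [-0.6, 0.4, -0.1]
gripper_width: 53.2
grasp_force: 0.0
```

```bash
python3 -c "
from h import *
prof()"
```

```text
P z 94.0 w 53.18 F 0.0 [ 0.1  0.4 -0.1]
-6 96.0 94.0 | 2 98.0 95.0 | 10 167.0 95.0 | 18 98.0 95.0 | 26 98.0 94.0 | 34 98.0 94.0 | 42 98.0 94.0 | 50 97.0 13.0 | 58 16.0 1.0 | 66 4.0 1.0 | 74 4.0 0.0 | 82 4.0 1.0 | 90 4.0 1.0 | 98 4.0 1.0 | 106 4.0 1.0 | 114 4.0 0.0 | 122 4.0 1.0 |
```

The beaker now stands upright, mouth down, with a level top at z ≈ 97. I'll open, back off and locate it.

Call:
carry_out:
  slide:
    - [0,0,0]
    - [0,0,0]
    - [0,0,-0.02]
    - [0,0,-0.05]
    - [0,0,-0.05]
  roll: [0,0,0,0,0]
  claw: [0.06,0.075,0.08,0.08,0.08]

```text
clock: 13.78
position: [616.4, -215.9, 301.6]
ee_rot: [-0.44, 0.898, -0.002, 0.002]
contact_force: [-0.8, 0.5, -0.4]
gripper_width: 79.8
grasp_force: 0.0
```

```bash
cat >> h.py <<'E'
def disc(q,x,y,z0,z1,r=60):
    m=q[(abs(q[:,0]-x)<r)&(abs(q[:,1]-y)<r)&(q[:,2]>z0)&(q[:,2]<z1)][:,:2]
    return len(m),cv2.minEnclosingCircle(m.astype(np.float32)),m.mean(0),(m.max(0)+m.min(0))/2
E
python3 - <<'E'
from h import *
s,p,w,q=wl();d=disc(q,600,-235,85,108);print(s['position'],d)
c=d[3];print(go((c[0],c[1],75+154.7),None,s))
t=get_image('top');print(disc(cloud(t).reshape(-1,3),600,-235,85,108))
E
```

```text
[ 615.77631765 -215.74320097  299.82808317] (5282, ((602.1732177734375, -233.61688232421875), 26.069005966186523), array([ 601.00279227, -235.16986956]), array([ 601.87415895, -233.79553256]))
(array([0.0229, 0.0001, 0.0701]), None)
(118, ((597.7742919921875, -233.4999237060547), 24.58515739440918), array([ 589.62147789, -236.47908137]), array([ 591.13031073, -233.05675005]))
```

Call:
carry_out:
  slide:
    - [0.012,0,0.01]
    - [0.023,0,0.025]
    - [0.023,0,0.05]
    - [0.023,0,0.068]
    - [0.023,0,0.07]
    - [0.023,0,0.07]
    - [0.023,0,0.07]
    - [0.023,0,0.07]
  roll: [0,0,0,0,0,0,0,0]
  claw: [0.08,0.08,0.08,0.08,0.08,0.06,0.05,0.05]

```text
clock: 14.92
position: [602.0, -234.0, 230.1]
ee_rot: [-0.44, 0.898, -0.001, 0.001]
contact_force: [0.2, -0.1, 2.9]
gripper_width: 53.7
grasp_force: 63.3
```

Call:
carry_out:
  slide:
    - [0,0,0]
    - [0,0,-0.02]
    - [0,0,-0.06]
    - [0,0,-0.11]
    - [0,0,-0.11]
  roll: [0,0,0,0,0]
  claw: [0.05,0.05,0.05,0.05,0.05]

```text
clock: 15.55
position: [602.2, -234.3, 343.5]
ee_rot: [-0.44, 0.898, -0.003, 0.004]
contact_force: [0.1, -0.3, -1.0]
gripper_width: 54.4
grasp_force: 63.3
```

Run:
```python
from h import *
s,p,w,q=wl();print(s['position'],s['gripper_width'],s['contact_force'])
M=R.from_quat(s['ee_rot']).as_matrix();l=(q-s['position'])@M
m=l[(abs(l[:,0])<70)&(abs(l[:,1])<50)&(l[:,2]>100)&(l[:,2]<280)]
print(m[::1200].round())
for n in ('top','side'):
    t=get_image(n);a=cloud(t).reshape(-1,3);a=a[~np.isnan(a[:,0])]
    print(n,'small',disc(a,530,-25,76,92,40))
    b=a[(abs(a[:,0]-602)<50)&(abs(a[:,1]+234)<50)&(a[:,2]>60)&(a[:,2]<200)];print(b.min(0),b.max(0))
save('s4',t['img'][60:260,180:460],2.5)
```

```text
[ 601.33628931 -233.97887091  340.36920016] 54.250777167082475 [-0.98269733  0.84589674 -2.28304436]
[[ 34.  -3. 226.]
 [ 20. -27. 223.]
 [ 27.  -7. 176.]
 [ 26.   4. 160.]
 [ 24.   8. 151.]
 [ 22. -14. 143.]
 [ 12.  30. 156.]
 [ 19.  -3. 134.]
 [ 16. -10. 135.]
 [  7.  36. 145.]
 [ 10. -17. 134.]
 [  8. -28. 133.]
 [  5.  15. 134.]
 [  1.  24. 136.]
 [  7. -46. 125.]
 [ 11. -31. 116.]
 [ 11. -28. 114.]
 [ 17. -28. 105.]
 [ 17. -31. 104.]
 [ 17. -31. 101.]
 [ 17. -23. 100.]
 [  1.  45. 116.]
 [-18. -13. 134.]
 [-20.   5. 133.]
 [ -8.  48. 109.]]h.py:35: RuntimeWarning: Mean of empty slice.
  return len(m),cv2.minEnclosingCircle(m.astype(np.float32)),m.mean(0),(m.max(0)+m.min(0))/2
  ret = um.true_divide(
Traceback (most recent call last):
  File "h.py", line 35, in disc
    return len(m),cv2.minEnclosingCircle(m.astype(np.float32)),m.mean(0),(m.max(0)+m.min(0))/2
                                                                          ~~~~~^^^
ValueError: zero-size array to reduction operation maximum which has no identity
```

Run:
```python
from h import *
import warnings;warnings.simplefilter('ignore')
s,p,w,q=wl();save('w4',p['img'],1)
for a in (np.load('w2.npy').reshape(-1,3),q):
    try: print(disc(a[~np.isnan(a[:,0])],530,-25,75,92,40))
    except Exception as e: print('none')
M=R.from_quat(s['ee_rot']).as_matrix()
print(s['position'],go((531,-25,340)))
```

```text
(2632, ((532.2379150390625, -27.088504791259766), 20.418758392333984), array([533.10632695, -29.90931275]), array([532.46214286, -26.70845292]))
(316, ((522.7692260742188, -28.91761589050293), 16.378955841064453), array([519.50716863, -32.88150923]), array([519.93297378, -28.91761619]))
[ 600.76930453 -233.8728897   336.65323946] (array([-0.1221,  0.1833, -0.0029]), None)
```

View pics/w4.png

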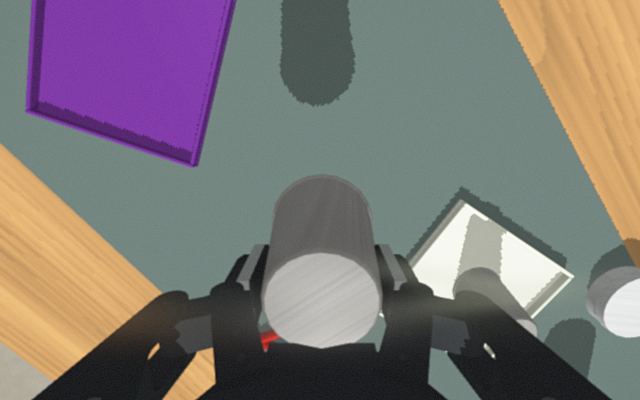

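The held beaker is upright and centred in the jaws, top at (321,300). The small beaker is partly visible in the tray at (495,300). From the earlier wrist cloud it is at (532,-26.7), which agrees with the top and side views.

Call:
carry_out:
  slide:
    - [0,0.003,-0.012]
    - [-0.015,0.025,-0.02]
    - [-0.04,0.06,-0.02]
    - [-0.068,0.1,-0.02]
    - [-0.095,0.14,-0.02]
    - [-0.114,0.17,-0.02]
    - [-0.1215,0.1816,-0.02]
    - [-0.1215,0.1816,-0.02]
  roll: [0,0,0,0,0,0,0,0]
  claw: [0.05,0.05,0.05,0.05,0.05,0.05,0.05,0.05]

```text
clock: 16.8
position: [532.4, -26.3, 359.2]
ee_rot: [-0.441, 0.898, -0.0, 0.0]
contact_force: [-0.6, -0.1, -1.0]
gripper_width: 54.1
grasp_force: 63.3
```

Run:
```python
from h import *
s,p,w,q=wl();print(s['position'],s['contact_force'],s['gripper_width'],go((532,-26.5,s['position'][2])))
M=R.from_quat(s['ee_rot']).as_matrix();l=(q-s['position'])@M
m=l[(abs(l[:,0])<70)&(abs(l[:,1])<22)&(l[:,2]>125)&(l[:,2]<139)];print('top',m[:,2].mean(),m.max(0),m.min(0))
t=get_image('side');save('s5',t['img'][60:260,180:460],2.5)
```

```text
[532.6742411  -26.86197336 358.99297958] [ 0.4347391  -0.22155708 -0.6170323 ] 54.11441070058785 (array([-0.0001,  0.0011, -0.0002]), None)
top 134.12305190621984 [ 25.07827682  21.99254554 138.98775934] [-23.22191696 -21.98831319 131.95070834]
```

View pics/s5.png

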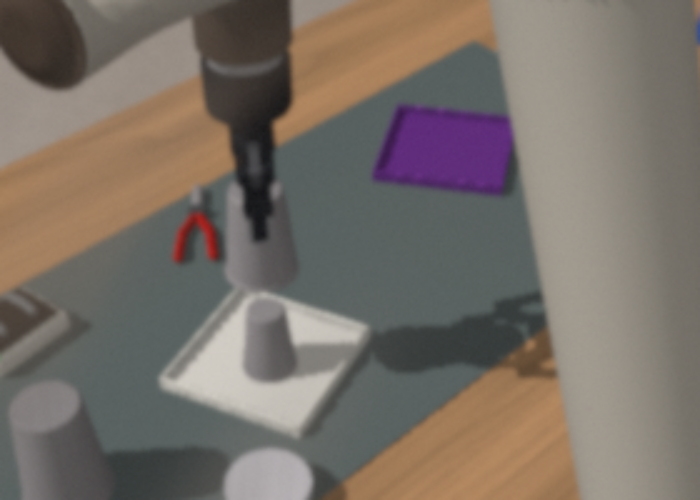

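The middle beaker hangs upright directly over the small one (crop (262,230) above (268,340)). I'll lower it.

Call:
carry_out:
  slide:
    - [0,0.001,0.015]
    - [0,0.001,0.035]
    - [0,0.001,0.055]
    - [0,0.001,0.075]
    - [0,0.001,0.095]
    - [0,0.001,0.11]
    - [0,0.001,0.117]
    - [0,0.001,0.12]
  roll: [0,0,0,0,0,0,0,0]
  claw: [0.05,0.05,0.05,0.05,0.05,0.05,0.05,0.05]

```text
clock: 17.95
position: [531.8, -26.3, 238.4]
ee_rot: [-0.44, 0.898, -0.0, -0.0]
contact_force: [-0.4, -0.2, -0.3]
gripper_width: 54.4
grasp_force: 63.2
```

Call:
carry_out:
  slide:
    - [0,0,0.001]
    - [0,0,0.002]
    - [0,0,0.003]
    - [0,0,0.004]
    - [0,0,0.004]
  roll: [0,0,0,0,0]
  claw: [0.05,0.05,0.05,0.05,0.05]

```text
clock: 18.58
position: [531.6, -26.1, 234.7]
ee_rot: [-0.44, 0.898, 0.0, 0.0]
contact_force: [-0.8, -0.0, -1.0]
gripper_width: 54.4
grasp_force: 63.2
```

Call:
carry_out:
  slide:
    - [0,0,0.001]
    - [0,0,0.001]
    - [0,0,0.0015]
    - [0,0,0.0015]
  roll: [0,0,0,0]
  claw: [0.05,0.05,0.05,0.05]

```text
clock: 19.08
position: [531.7, -26.1, 234.0]
ee_rot: [-0.44, 0.898, -0.0, 0.0]
contact_force: [-1.6, 0.0, 6.3]
gripper_width: 54.2
grasp_force: 64.2
```

It touches the floor at 234.0, as expected. I'll release and rise.

Call:
carry_out:
  slide:
    - [0,0,0]
    - [0,0,0]
    - [0,0,-0.01]
    - [0,0,-0.04]
    - [0,0,-0.08]
    - [0,0,-0.13]
    - [0,0,-0.15]
    - [0,0,-0.15]
  roll: [0,0,0,0,0,0,0,0]
  claw: [0.06,0.075,0.085,0.085,0.085,0.085,0.085,0.085]

```text
clock: 20.08
position: [531.7, -26.2, 385.5]
ee_rot: [-0.44, 0.898, -0.001, 0.002]
contact_force: [0.2, -0.1, -0.4]
gripper_width: 84.8
grasp_force: 0.0
```

Run:
```python
from h import *
s,p,w,q=wl();print(s['position'],s['joints'])
d=disc(q,532,-26,80,125,45);print(d)
m=q[(abs(q[:,0]-532)<15)&(abs(q[:,1]+26)<15)];A=np.c_[m[:,:2],np.ones(len(m))];print('plane',np.linalg.lstsq(A,m[:,2],rcond=None)[0],m[:,2].mean())
print(go((543.5,190,380),None,s))
t=get_image('side');a=cloud(t).reshape(-1,3);print(disc(a[~np.isnan(a[:,0])],543,214,95,130,45))
```

```text
[531.30819355 -26.16896641 383.66514124] [ 2.55796173e-01  2.43706726e-01 -2.52386295e-01 -4.86597071e-04
 -1.07330633e+00 -9.15614531e-01]
(2680, ((532.1900024414062, -26.590147018432617), 26.693431854248047), array([530.92663402, -28.34347564]), array([532.26474002, -26.64220574]))
plane [  -6.06308565   -7.79882309 3189.45246134] 255.41486732893227
(array([-0.1782,  0.1229,  0.0038]), None)
(673, ((543.4080810546875, 215.5602569580078), 33.72038269042969), array([538.10421837, 218.22638501]), array([543.31225542, 215.91798506]))
```

Call:
carry_out:
  slide:
    - [-0.015,0.01,0]
    - [-0.05,0.034,0]
    - [-0.09,0.061,0]
    - [-0.13,0.088,0]
    - [-0.165,0.112,0]
    - [-0.187,0.13,0]
    - [-0.196,0.137,0]
    - [-0.196,0.137,0]
  roll: [0,0,0,0,0,0,0,0]
  claw: [0.085,0.085,0.085,0.085,0.085,0.085,0.085,0.085]

```text
clock: 21.22
position: [543.3, 213.4, 382.4]
ee_rot: [-0.44, 0.898, -0.0, -0.001]
contact_force: [0.3, -0.4, -0.0]
gripper_width: 84.9
grasp_force: 0.0
```

Run:
```python
from h import *
s,p,w,q=wl();print(s['position'])
d=disc(q,543,214,105,125,55);print(d)
m=q[(abs(q[:,0]-543)<40)&(abs(q[:,1]-214)<40)&(q[:,2]>105)&(q[:,2]<125)];print(np.median(m[:,2]))
c=d[1][0];print(go((c[0],c[1],250),None,s))
```

```text
[543.39084885 212.64937285 382.60274541]
(4155, ((545.0784301757812, 214.1516571044922), 32.10151672363281), array([543.79786041, 212.33107919]), array([544.81911744, 214.07953446]))
114.04657299694537
(array([-0.0024, -0.0005,  0.1326]), None)
```

Call:
carry_out:
  slide:
    - [-0.002,-0.0005,0.03]
    - [-0.002,-0.0005,0.07]
    - [-0.002,-0.0005,0.105]
    - [-0.002,-0.0005,0.125]
    - [-0.002,-0.0005,0.133]
    - [-0.002,-0.0005,0.134]
    - [-0.002,-0.0005,0.134]
  roll: [0,0,0,0,0,0,0]
  claw: [0.085,0.085,0.085,0.085,0.085,0.085,0.085]

```text
clock: 22.2
position: [545.5, 213.9, 250.3]
ee_rot: [-0.44, 0.898, 0.0, 0.001]
contact_force: [0.1, -0.3, -0.1]
gripper_width: 85.0
grasp_force: 0.0
```

Call:
carry_out:
  slide:
    - [0,0,0]
    - [0,0,0]
    - [0,0,0]
    - [0,0,0]
  roll: [0,0,0,0]
  claw: [0.07,0.06,0.06,0.06]

```text
clock: 22.7
position: [545.3, 214.3, 251.3]
ee_rot: [-0.44, 0.898, -0.0, 0.001]
contact_force: [-2.4, -0.0, 6.0]
gripper_width: 65.9
grasp_force: 65.2
```

Call:
carry_out:
  slide:
    - [0,0,-0.01]
    - [0,0,-0.03]
    - [0,0,-0.06]
    - [0,0,-0.1]
    - [0,0,-0.13]
    - [0,0,-0.145]
    - [0,0,-0.145]
  roll: [0,0,0,0,0,0,0]
  claw: [0.06,0.06,0.06,0.06,0.06,0.06,0.06]

```text
clock: 23.58
position: [545.0, 213.9, 394.8]
ee_rot: [-0.44, 0.898, 0.0, 0.001]
contact_force: [-1.4, -0.7, -1.5]
gripper_width: 65.7
grasp_force: 66.6
```

Run:
```python
from h import *
s,p,w,q=wl();print(s['position'],s['contact_force'],s['gripper_width'])
M=R.from_quat(s['ee_rot']).as_matrix();l=(q-s['position'])@M
m=l[(abs(l[:,0])<70)&(abs(l[:,1])<25)&(l[:,2]>120)&(l[:,2]<142)];print('top',np.median(m[:,2]),m.max(0),m.min(0))
g=m[abs(m[:,2]-np.median(m[:,2]))<6];print(np.linalg.lstsq(np.c_[g[:,:2],np.ones(len(g))],g[:,2],rcond=None)[0])
print(go((532.2,-26.6,395),None,s))
```

```text
[544.82163837 213.84587014 393.46655837] [-0.24834871  0.58738449 -1.75491973] 66.12560398590566
top 137.11642523745294 [ 32.35965062  24.99804686 141.99702943] [-26.31787464 -24.97808148 135.10485077]
[ 1.18235499e-02 -7.38712255e-03  1.37151758e+02]
(array([ 0.1977, -0.1375, -0.0015]), None)
```

The large beaker is held upright, with its rim at about z = 144, above the middle's top at 101.

Call:
carry_out:
  slide:
    - [0.015,-0.01,-0.002]
    - [0.05,-0.034,-0.002]
    - [0.09,-0.062,-0.002]
    - [0.13,-0.09,-0.002]
    - [0.165,-0.115,-0.002]
    - [0.188,-0.131,-0.002]
    - [0.1975,-0.1375,-0.002]
    - [0.1975,-0.1375,-0.002]
  roll: [0,0,0,0,0,0,0,0]
  claw: [0.06,0.06,0.06,0.06,0.06,0.06,0.06,0.06]

```text
clock: 24.68
position: [532.5, -27.1, 395.7]
ee_rot: [-0.439, 0.898, 0.0, -0.0]
contact_force: [0.7, 0.5, -0.7]
gripper_width: 65.8
grasp_force: 66.7
```

Run:
```python
from h import *
t=get_image('side');save('s6',t['img'][60:260,180:460],2.5)
s,p,w,q=wl();print(s['position'],s['contact_force'],s['gripper_width'],go((532.2,-26.6,s['position'][2]),None,s))
```

```text
[532.75329534 -25.94977353 395.9434947 ] [ 0.89306828 -0.08044492 -1.76822742] 65.8445640761849 (array([0.0009, 0.    , 0.    ]), None)
```

View pics/s6.png

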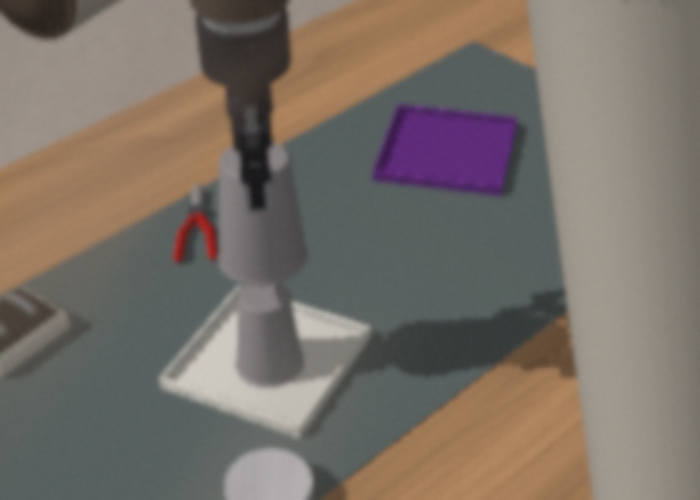

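The large beaker hangs upright over the middle one, which stands in the tray (crop (262,215) over (268,330)). I need to lower it about 141 mm.

Call:
carry_out:
  slide:
    - [0.0005,0,0.015]
    - [0.0005,0,0.035]
    - [0.0005,0,0.06]
    - [0.0005,0,0.085]
    - [0.0005,0,0.11]
    - [0.0005,0,0.125]
    - [0.0005,0,0.134]
    - [0.0005,0,0.137]
  roll: [0,0,0,0,0,0,0,0]
  claw: [0.06,0.06,0.06,0.06,0.06,0.06,0.06,0.06]

```text
clock: 25.82
position: [532.6, -26.6, 258.9]
ee_rot: [-0.44, 0.898, -0.0, -0.0]
contact_force: [-0.7, -0.0, -1.8]
gripper_width: 65.9
grasp_force: 66.7
```

Call:
carry_out:
  slide:
    - [0,0,0.001]
    - [0,0,0.002]
    - [0,0,0.003]
    - [0,0,0.003]
  roll: [0,0,0,0]
  claw: [0.06,0.06,0.06,0.06]

```text
clock: 26.32
position: [532.4, -26.8, 256.4]
ee_rot: [-0.44, 0.898, -0.0, 0.0]
contact_force: [1.2, -1.0, -1.9]
gripper_width: 65.7
grasp_force: 66.7
```

Call:
carry_out:
  slide:
    - [0,0,0.001]
    - [0,0,0.001]
    - [0,0,0.0018]
    - [0,0,0.0018]
  roll: [0,0,0,0]
  claw: [0.06,0.06,0.06,0.06]

```text
clock: 26.82
position: [532.5, -26.7, 255.3]
ee_rot: [-0.44, 0.898, -0.0, 0.0]
contact_force: [-2.6, -0.0, 4.6]
gripper_width: 66.0
grasp_force: 67.5
```

Contact is at the expected height. I'll release and rise.

Call:
carry_out:
  slide:
    - [0,0,0]
    - [0,0,0]
    - [0,0,0]
    - [0,0,-0.01]
    - [0,0,-0.04]
    - [0,0,-0.09]
    - [0,0,-0.14]
    - [0,0,-0.14]
  roll: [0,0,0,0,0,0,0,0]
  claw: [0.07,0.08,0.085,0.085,0.085,0.085,0.085,0.085]

```text
clock: 27.82
position: [533.2, -26.7, 400.0]
ee_rot: [-0.44, 0.898, -0.002, 0.005]
contact_force: [0.2, -0.0, -1.4]
gripper_width: 85.4
grasp_force: 0.0
```

Run:
```python
from h import *
s,p,w,q=wl();print(s['position'],s['clock'])
print(disc(q,532,-26,105,130,45))
m=q[(abs(q[:,0]-530)<20)&(abs(q[:,1]+28)<20)&(q[:,2]>100)&(q[:,2]<135)];m=m[abs(m[:,2]-np.median(m[:,2]))<4]
print(np.median(m[:,2]),np.linalg.lstsq(np.c_[m[:,:2],np.ones(len(m))],m[:,2],rcond=None)[0])
t=get_image('side');save('s7',t['img'][60:300,150:470],2.3)
```

```text
[532.43436644 -26.76858749 397.13791338] 27.875
(3968, ((532.1544799804688, -27.311492919921875), 32.136314392089844), array([530.82724742, -29.07790728]), array([531.94400709, -27.38565348]))
118.17474893008625 [1.16998403e-03 3.97123319e-04 1.17559130e+02]
```

View pics/s7.png

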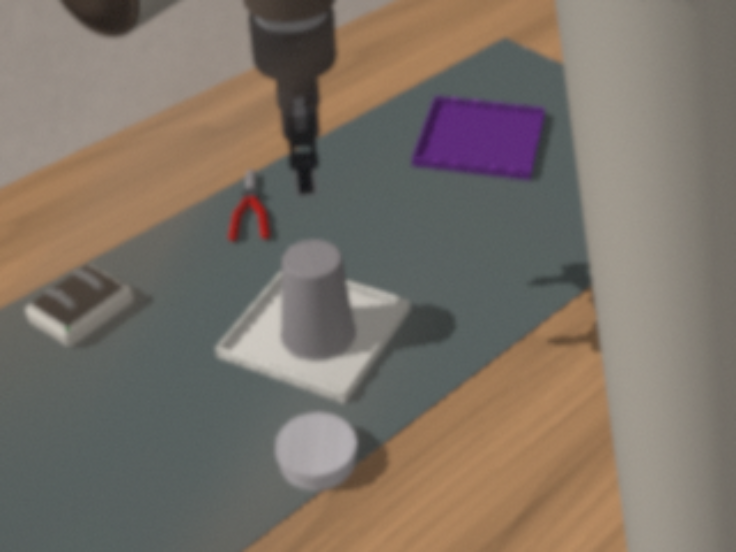

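The large beaker stands level in the tray (crop (317,300)). Its top is at z = 118, where 119 is expected when fully home. The tin, charger and pliers haven't moved, and the gripper is clear.

```bash
python3 -c "
from bench import *
print(job_done())"
```

```text
the job is handed in; nothing more can be done
None
```

The job is handed in: all three beakers are nested mouth-down in the white tray, the large one level and fully home by its measured height, with the tin, charger and pliers left where they were, at about 28 s of the 54 s allowed.

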